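# Turn a screwdriver handle-first and mark its handle in a pedal press

### The arm

A 6-joint arm with a two-finger parallel gripper is mounted at the origin on a cart in front of the work surface, level with it; the furniture and walls round the work are solid. World frame = base frame: x ahead of the robot, y to its left, z up, the work surface at z = 0. Lengths are in m, angles in degrees, forces in N, time in s.
With the tool pointing down it reaches from about 0.3 to 0.875 m from the base axis. Payload 6.4 kg.
Tool frame: the origin (TCP) lies at the very end of the fingers, on their centre line; the grasp point (between the pads) lies 19 mm behind it; z points along the fingers, y is the line along which they close (so a half turn about z gives the same grasp; the last joint's range is limited). The gripper opens to 88 mm and grips with 3 to 60 N. Pads are 18 mm wide; open, the fingers measure 123 mm over their backs; the gripper's body (75 mm by 187 mm) begins 45 mm behind the grasp point.
Start: joints at [-85.445, 10.359, 92.074, -0, 77.567, -11.82], TCP at [0.162, -0.552, 0.239] pointing down, gripper open.
Joint ranges: [-171.53, 171.53], [-51.25, 118.39], [17.06, 147.69], [-65.23, 245.23], [0, 150.52], [-178.68, 178.68]. Speed limits (degrees/s): [147.25, 147.25, 172.46, 180, 180, 180].

### API

Orientations are given as a 3x3 rotation matrix whose columns are the frame's x, y, z axes.
In Python, from plant import sense, read_camera, hand_in gives the robot as it stands.
- The arm moves only by the shell command python3 -m inch 'ROWS'. ROWS is JSON, a list that holds one entry, the list of rows, each a list of 5 numbers: the opening, from -1 (shut) to 1 (fully open), so that 0 is half open, then the shift along the tool's x, y, z in mm, then the turn about the tool's z in rad. In form: [[[claw, tx, ty, tz, yaw], ...]]. A call has exactly 8 rows; each row is the pose to reach, as a shift and turn from the pose commanded when the call began, along the tool's axes at that moment; what a row does not reach only later rows make up. A row lasts 1/8 s, in which the tool goes at most 62.5 mm and 10.7 degrees, less where a joint would pass 70% of its speed; a pose out of reach is approached as far as the arm can. A call with a gripper value outside its range is refused whole. The fingers move at their own pace and stop on an object; the grip force is fixed at half the most. Time passes only in rows, so rows that repeat a pose let the fingers close, or fill a call up. It gives the time, the measured TCP pose, the force, the opening and the grip force at its end, in the units of the state.
- sense(): the state, without advancing time (a new reading comes with each control period).
- read_camera(name): name is "scene" or "top" or "wrist"; returns a dict with "image" (480x640x3 uint8, red, green, blue), "fx", "fy", "cx", "cy" (pixels), "origin" and "attitude" of the camera in the world. Camera axes: x right, y up, looking along -z (the intrinsics and any distortion apply to the point x, -y, -z); pixel columns grow to the right and rows downward; lengths in m; the calibration is good to about 2 mm. A picture is of the moment at which its call begins. There is no depth.
- hand_in(): hands the job in; it is judged then, once.
The state is a dict: "clock": time; "joint_pos": joint angles; "qd": joint speeds; "joint_efforts": joint torques, N m; "tcp_pos": TCP position; "tool_rot": TCP orientation; "wrist_force": force on the tool from outside, world axes, zero at the start; "moment": the same for the moment, N m; "opening": opening from 0.0 (shut) to 1.0 (fully open); "gripper_force": force on a finger pad.
Only numpy, scipy, OpenCV 4.12 (cv2) and the standard library are available. Lean on these libraries where they do the work, as an engineer would, in place of code of your own. Each camera call takes 0.05 s, during which the arm holds its last target. There are 200 camera calls.

### The job

Take the longer of the two screwdrivers out of the rack by the free end of its handle, lay it down on the bench and let go, then take it again nearer the blade so that the handle's butt leads. Slide it handle-first into the cradle of the marking press until the butt meets the stop, let go, and press the pedal down to its stop and let it spring back up, leaving the screwdriver lying in the press. Leave the shorter screwdriver in its groove.

Things in the scene. Friction and masses are not known exactly. Their poses are not given: they have to be found in the camera images.
- driver_handle (a point): Middle of the handle, on its axis, of the longer screwdriver (198 mm, 85 g). Its y axis runs from blade tip to handle butt; the tool is round and may turn about y. Handle 29 mm across, 98 mm long, reaching 49 mm from here to the butt (+y) and 49 mm to its blade end; then a 6.4 mm thick, 100 mm long shank. Axis 14 mm up when it lies on the bench, 26 mm in the rack.
- driver_butt (a point): Centre of the butt end of the longer screwdriver's handle; axes as for driver_handle. At the start the last 50 mm or so of the handle before this end stick out of the rack and can be gripped across; the rest lies between walls. The tool lies in either of the two grooves and lifts straight up out.
- short_handle (a point): Middle of the handle, on its axis, of the shorter screwdriver (165 mm; handle 29 mm across, 90 mm long), in the rack's other groove, parallel to the longer one and 90 mm beside it, same axes. To be left there.
- rack: Fixed wooden rack with two open-topped grooves, 211 mm long, 154 mm wide, 46 mm high. Origin on the bench under the handles' middle; x runs along the grooves from butts to blade tips, roughly away from the robot; grooves at y = -45 and +45 mm, 33 mm wide, between walls from x = 8 to 165 mm. The butts lie on rests 18 mm wide, 12 mm high, that reach to x = -46 mm.
- press: Fixed press, 180 mm long, 195 mm wide. Origin on the bench, on the cradle line, under the stop face; x is the way in, roughly away from the robot. Handle lies on a floor 12 mm up (axis 26 mm), butt at x = 0, blade to -x. Cheeks 35 mm apart, 32 mm high, x = -38 to 0, flared lips to -47. A rest 18 mm wide at floor height runs x = -45 to -115: there fingers can straddle the handle.
- press_die (a point): Centre of the round brass die face, 18 mm across, on an arm swinging with the pedal, over the cradle. With the pedal up the die clears the handle's top by about 12 mm and the arm (from press x = -32 mm back to the hinge) stays below 80 mm height, so the handle goes in level from -x, not from above. At the pedal's stop the die just meets the handle.
- pedal_pad (a point): Centre of the ribbed top of the pedal plate, where to press: press x = -75, y = -99 mm, 65 mm above the bench when up; moves down about 27 mm to the stop. Plate 90 mm long (press x), 60 mm wide, beside the cradle, over a base plate 12 mm high that covers press x = -45 to 65, y = -155 to 40 mm.
- pedal (a joint): Pedal angle, rad: 0 up, 0.25 down at its stop. The hinge shaft is parallel to press y, at press x = 35 mm, 52 mm high. A spring returns it; pressing at the pad takes about 4 N at first and 10 N at the stop.

How it is judged:
By the outcome, as a careful person would: the job done as asked, in the order asked, and still so for the second after the job is handed in, with the robot touching nothing.
It also fails if it takes over 64 s, if anything falls off the work surface, if the arm or the gripper's body presses on something with over 40 N, if the wrist force passes 120 N, or if a joint passes its speed limit or range.

## Working session

There is one attempt and no reset: what is moved stays moved. The work goes in short steps, Python scripts to look and compute and a shell command to move; the robot and the scene stay as the last step left them, time stands still between calls to the robot, and variables do not carry over. Pictures are saved under pics/ and viewed, at most 13 in all, crops included, and the job is handed in when it is done.

```bash
ls; mkdir -p pics; python3 - <<'E'
from plant import sense, read_camera
import cv2
s=sense();print({k:s[k] for k in('clock','tcp_pos','tool_rot','opening','wrist_force')})
for n in('top','scene'):
    c=read_camera(n);cv2.imwrite(f'pics/{n}0.png',c['image'][:,:,::-1]);print(n,{k:v for k,v in c.items() if k!='image'})
E
```

```text
pics
{'clock': 0.0, 'tcp_pos': array([ 0.16209711, -0.55114578,  0.23784144]), 'tool_rot': array([[ 9.59426565e-01,  2.81958584e-01, -1.50691181e-04],
       [ 2.81958444e-01, -9.59425210e-01,  1.64407944e-03],
       [ 3.18985393e-04, -1.61986214e-03, -9.99998637e-01]]), 'opening': 1.001805761757959, 'wrist_force': array([0.21863746, 0.52592506, 0.27084622])}
top {'fx': 568.2663420876844, 'fy': 568.2663420876844, 'cx': 325.612164712717, 'cy': 241.14598775474073, 'origin': array([0.5376438 , 0.01846443, 1.07560902]), 'attitude': array([[-0.01935715,  0.9951587 , -0.09635591],
       [-0.99980641, -0.01892692,  0.00537708],
       [ 0.00352733,  0.09644134,  0.99533242]])}
scene {'fx': 623.7092437492676, 'fy': 623.7092437492676, 'cx': 321.04955366143093, 'cy': 241.32136326533984, 'origin': array([-0.24745695,  0.62741355,  0.85196461]), 'attitude': array([[-0.55243277,  0.50769682, -0.66110663],
       [-0.83331199, -0.31712583,  0.45279393],
       [ 0.02022805,  0.80104629,  0.59826054]])}
```

View pics/top0.png

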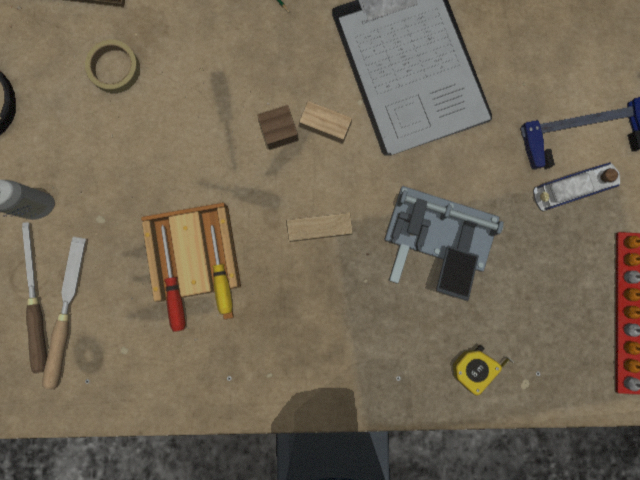

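View pics/scene0.png

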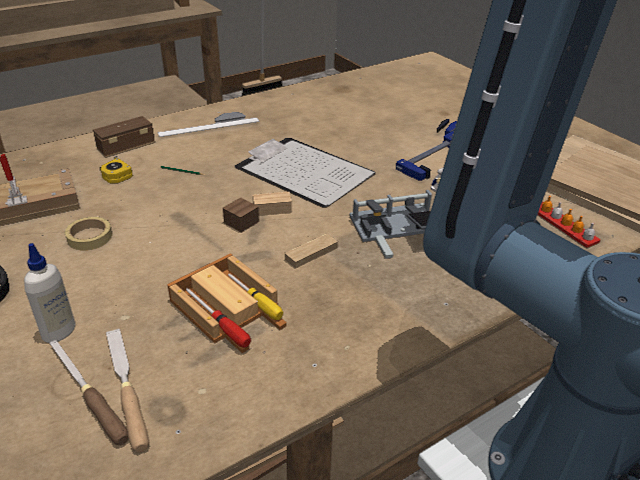

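Top view: the red driver (butt ~(178,329), tip ~(164,227)) looks like the longer one; yellow butt is at ~(224,314). The press has its cradle rest ending at ~(395,281) and its pedal pad at ~(458,272). I'll enlarge both.

```bash
cat > h.py <<'E'
import numpy as np, cv2
from plant import sense, read_camera
def ray(c,u,v,z):
    d=c['attitude']@np.array([(u-c['cx'])/c['fx'],-(v-c['cy'])/c['fy'],-1.])
    return c['origin']+d*(z-c['origin'][2])/d[2]
def proj(c,p):
    q=c['attitude'].T@(np.asarray(p)-c['origin'])
    return np.array([c['cx']+c['fx']*q[0]/-q[2],c['cy']-c['fy']*q[1]/-q[2]])
E
python3 - <<'E'
from h import *
im=cv2.imread('pics/top0.png')
a=im[195:345,135:245];b=im[180:330,380:505]
f=lambda x:cv2.resize(x,None,fx=3.3,fy=3.3,interpolation=cv2.INTER_CUBIC)
cv2.imwrite('pics/crop.png',np.hstack([f(a),f(b)]))
print(f(a).shape,f(b).shape)
E
```

```text
(495, 363, 3) (495, 412, 3)
```

View pics/crop.png

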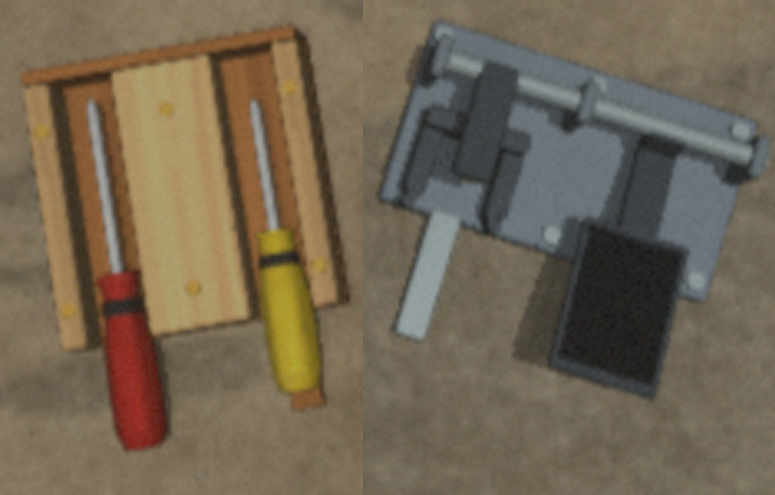

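The crop shows the red driver with tip (92,100) and butt (142,447). The press base corners, rest end (409,336) and pad (620,308) are clear too. I'll compute and check poses.

```bash
python3 - <<'E'
from h import *
np.set_printoptions(precision=4,suppress=True)
c=read_camera('top')
L=lambda x,y,z:ray(c,135+x/3.3,195+y/3.3,z)
R=lambda x,y,z:ray(c,380+(x-363)/3.3,180+y/3.3,z)
for n,t,b in(('red',(92,100),(142,447)),('yel',(256,101),(302,390))):
    p,q=L(*t,.026),L(*b,.026);d=q-p;print(n,'tip',p,'butt',q,'len',np.linalg.norm(d),'ang',np.degrees(np.arctan2(-d[1],-d[0])))
# rack front: axis angle already
W=np.array([R(435,22,.012),R(381,200,.012),R(705,297,.012),R(409,336,.012)])[:,:2]
M=np.array([[.065,.04],[-.045,.04],[-.045,-.155],[-.115,0]])
mc,wc=M.mean(0),W.mean(0);H=(M-mc).T@(W-wc);th=np.arctan2(H[0,1]-H[1,0],H[0,0]+H[1,1])
r=np.array([[np.cos(th),-np.sin(th)],[np.sin(th),np.cos(th)]]);o=wc-r@mc
print('press',o,np.degrees(th),'res mm',(W-(M@r.T+o))*1000)
print('pad pred',o+r@[-.075,-.099],'seen',R(620,308,.065),'die x axis',r[:,0])
E
```

```text
red tip [0.6746 0.3147 0.026 ] butt [0.4805 0.2854 0.026 ] len 0.19622715907502525 ang 8.5662497677297
yel tip [0.6723 0.2224 0.026 ] butt [0.5101 0.1969 0.026 ] len 0.16412578766353597 ang 8.932748342855225
press [ 0.6701 -0.1505] -18.259297346893764 res mm [[-2.5469 -1.0792]
 [-0.3751 -1.4259]
 [ 1.925   1.4492]
 [ 0.997   1.0559]]
pad pred [ 0.5678 -0.221 ] seen [ 0.5735 -0.2211  0.065 ] die x axis [ 0.9496 -0.3133]
```

```bash
cat >> h.py <<'E'
def go(p,yaw):
    s=sense();R=s['tool_rot'];t=R.T@(np.array(p)-s['tcp_pos'])*1000
    y=np.degrees(np.arctan2(R[1,0],R[0,0]));dy=(y-yaw+180)%360-180
    print('t',round(s['clock'],2),'tcp',s['tcp_pos'].round(4),'yaw',y.round(2),'op',round(s['opening'],3),'gf',s['gripper_force'],'F',s['wrist_force'].round(1),'j6',s['joint_pos'][5].round(1))
    print('-> shift',t.round(1),'turn',np.radians(dy).round(4),'rows',(np.linalg.norm(t)/62.5).round(1),abs(dy/10.7).round(1))
E
python3 -c "
from h import *
go([.56,-.11,.28],-18.3)"
```

```text
t 0.15 tcp [ 0.1621 -0.5513  0.2381] yaw 16.38 op 1.002 gf 0.0 F [-0.1 -0.4  0.3] j6 -11.8
-> shift [ 506.2 -311.2  -41.4] turn 0.6053 rows 9.5 3.2
```

```bash
python3 -m inch '[[[1,60,-37,-10,0.1],[1,110,-68,-40,0.2],[1,165,-100,-41,0.3],[1,215,-132,-41,0.4],[1,265,-163,-41,0.5],[1,315,-194,-41,0.605],[1,365,-224,-41,0.605],[1,415,-255,-41,0.605]]]'; python3 -c "
from h import *
go([.56,-.11,.28],-18.3)"
```

```text
clock: 1.15
tcp_pos: [0.4894, -0.1882, 0.2797]
tool_rot: [[0.95, -0.314, 0.0], [-0.314, -0.95, -0.0], [0.0, 0.0, -1.0]]
wrist_force: [0.9, -1.1, -0.1]
opening: 0.998
gripper_force: 0.0
t 1.15 tcp [ 0.4894 -0.1882  0.2797] yaw -18.28 op 0.998 gf 0.0 F [ 0.9 -1.1 -0.1] j6 74.3
-> shift [ 42.5 -96.4  -0.3] turn 0.0003 rows 1.7 0.0
```

```bash
python3 -m inch '[[[1,21,-48,0,0],[1,42,-96,0,0],[1,42,-96,0,0],[1,42,-96,0,0],[1,42,-96,0,0],[1,42,-96,0,0],[1,42,-96,0,0],[1,42,-96,0,0]]]'; python3 -c "
from h import *
c=read_camera('wrist');cv2.imwrite('pics/w1.png',c['image'][:,:,::-1]);np.savez('w1.npz',**c)
go([.50,.288,.12],8.7)"
```

```text
clock: 2.15
tcp_pos: [0.5583, -0.1125, 0.2798]
tool_rot: [[0.949, -0.314, 0.0], [-0.314, -0.949, -0.0], [0.0, 0.0, -1.0]]
wrist_force: [-0.7, 0.7, 0.3]
opening: 0.999
gripper_force: 0.0
t 2.2 tcp [ 0.5583 -0.1123  0.2798] yaw -18.31 op 0.999 gf 0.0 F [ 0.6 -0.1  0. ] j6 85.0
-> shift [-181.2 -361.7  159.8] turn -0.4715 rows 7.0 2.5
```

View pics/w1.png

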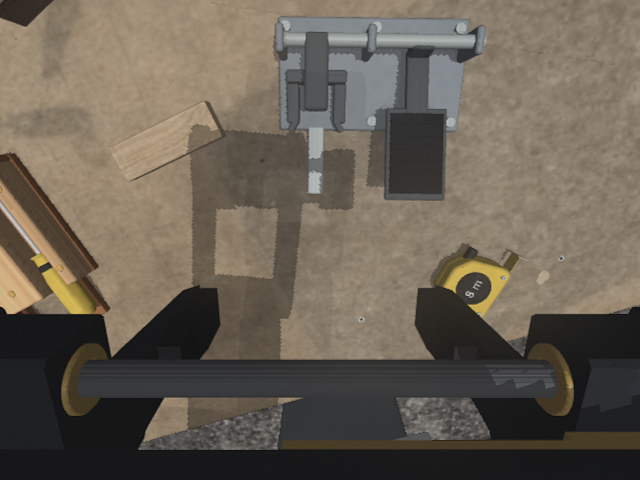

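The wrist view shows the press aligned with the tool: rest end centre (316,193), rest at the base plate (316.5,130), plate front corners (280,129) and (458,131), pad corners (388,111)–(445,198).

```bash
python3 - <<'E'
from h import *
c=dict(np.load('w1.npz'))
np.set_printoptions(precision=4,suppress=True)
P=lambda u,v,z:ray(c,u,v,z)[:2]
a,b=P(316,193,.012),P(316.5,130,.012);d=b-a
print('rest end',a,'plate edge',b,'len (70)',np.linalg.norm(d),'ang',np.degrees(np.arctan2(d[1],d[0])))
W=np.array([P(280,129,.012),P(458,131,.012),a])
e=W[0]-W[1];print('plate edge len(195)',np.linalg.norm(e),'ang',np.degrees(np.arctan2(-e[0],e[1])))
M=np.array([[-.045,.04],[-.045,-.155],[-.115,0]])
mc,wc=M.mean(0),W.mean(0);H=(M-mc).T@(W-wc);th=np.arctan2(H[0,1]-H[1,0],H[0,0]+H[1,1])
r=np.array([[np.cos(th),-np.sin(th)],[np.sin(th),np.cos(th)]]);o=wc-r@mc
print('press',o,np.degrees(th),'res mm',(W-(M@r.T+o))*1000)
print('pad pred',o+r@[-.075,-.099],'seen',P(416.5,155,.065))
x=r[:,0]
for n,q in(('a',a),('b',b)):print('axis lateral mm',(r.T@(q-o))*1000)
# crop
im=cv2.imread('pics/w1.png');cv2.imwrite('pics/w1c.png',cv2.resize(im[10:205,265:470],None,fx=3,fy=3,interpolation=cv2.INTER_CUBIC))
E
```

```text
rest end [ 0.564  -0.1136] plate edge [ 0.6294 -0.1358] len (70) 0.06906351251859148 ang -18.78086041550074
plate edge len(195) 0.1941567118144989 ang -18.897137579129726
press [ 0.6726 -0.1506] -18.890335073962415 res mm [[-0.1949 -0.2669]
 [ 0.0563  0.5384]
 [ 0.1386 -0.2716]]
pad pred [ 0.5696 -0.2199] seen [ 0.577  -0.2206]
axis lateral mm [-114.7809   -0.2121]
axis lateral mm [-45.7175  -0.0801]
```

View pics/w1c.png

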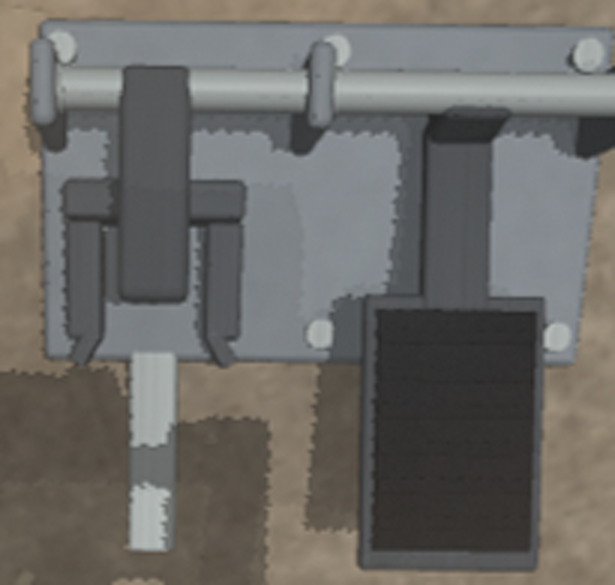

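```bash
python3 -m inch '[[[1,0,-62,0,0],[1,-15,-120,0,-0.12],[1,-45,-175,0,-0.24],[1,-80,-225,20,-0.36],[1,-120,-270,40,-0.4715],[1,-150,-315,70,-0.4715],[1,-175,-350,110,-0.4715],[1,-181,-362,150,-0.4715]]]'; python3 -c "
from h import *
c=read_camera('wrist');cv2.imwrite('pics/w2.png',c['image'][:,:,::-1]);np.savez('w2.npz',**c)
go([.50,.288,.015],8.7)"
```

```text
clock: 3.2
tcp_pos: [0.499, 0.2911, 0.1288]
tool_rot: [[0.988, 0.155, 0.001], [0.155, -0.988, 0.001], [0.001, -0.001, -1.0]]
wrist_force: [-0.3, -1.0, -0.8]
opening: 1.004
gripper_force: 0.0
t 3.25 tcp [0.4956 0.2902 0.1229] yaw 8.89 op 1.003 gf 0.0 F [-3.7 -1.4 -3.4] j6 99.6
-> shift [  4.9   2.8 107.9] turn 0.0033 rows 1.7 0.0
```

View pics/w2.png

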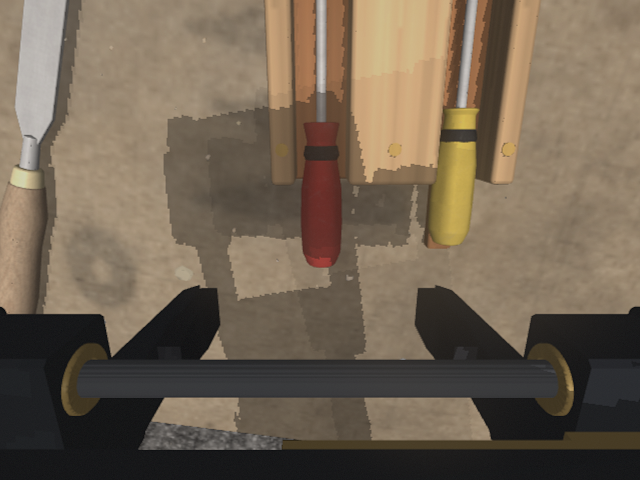

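The red driver lies centred in the wrist view, butt (321,267), blade end of the handle (320.5,123).

```bash
python3 - <<'E'
from h import *
c=dict(np.load('w2.npz'))
b=ray(c,321,266,.026);e=ray(c,320.5,123,.026);d=e-b
print(b,np.linalg.norm(d),np.degrees(np.arctan2(d[1],d[0])))
d/=np.linalg.norm(d);g=b+d*.023;go([g[0],g[1],.015],8.9)
E
```

```text
[0.47958154 0.2848874  0.026     ] 0.0994401067541651 9.329505467388316
t 3.25 tcp [0.4956 0.2902 0.1229] yaw 8.89 op 1.003 gf 0.0 F [-3.7 -1.4 -3.4] j6 99.6
-> shift [  7.3   2.5 107.9] turn -0.0002 rows 1.7 0.0
```

```bash
python3 -m inch '[[[1,2,0,30,0],[1,2,0,70,0],[1,2,0,95,0],[1,2,0,108,0],[1,2,0,115,0],[1,2,0,115,0],[0,2,0,115,0],[-1,2,0,115,0]]]';python3 -m inch '[[[-1,0,0,0,0],[-1,0,0,0,0],[-1,0,0,0,0],[-1,0,0,0,0],[-1,0,0,-10,0],[-1,0,0,-25,0],[-1,0,0,-50,0],[-1,0,0,-80,0]]]'; python3 -c "
from h import *
go([.40,0.08,.10],161)"
```

```text
clock: 4.25
tcp_pos: [0.5027, 0.289, 0.0156]
tool_rot: [[0.988, 0.152, 0.001], [0.152, -0.988, 0.0], [0.001, -0.0, -1.0]]
wrist_force: [0.1, -0.9, -0.4]
opening: 0.797
gripper_force: 0.0
clock: 5.25
tcp_pos: [0.502, 0.2887, 0.0962]
tool_rot: [[0.988, 0.152, -0.0], [0.152, -0.988, 0.0], [-0.0, -0.0, -1.0]]
wrist_force: [-0.6, 0.1, -0.3]
opening: 0.321
gripper_force: 30.0
t 5.25 tcp [0.502  0.2887 0.0962] yaw 8.73 op 0.321 gf 29.986287653446198 F [-0.6  0.1 -0.3] j6 99.4
-> shift [-132.5  190.8   -3.8] turn -2.6577 rows 3.7 14.2
```

```bash
python3 -m inch '[[[-1,-4,20,0,-0.1],[-1,-10,60,0,-0.26],[-1,-17,105,0,-0.43],[-1,-24,150,0,-0.6],[-1,-31,190,0,-0.78],[-1,-37,230,0,-0.96],[-1,-41,255,0,-1.14],[-1,-43,265,0,-1.32]]]';python3 -m inch '[[[-1,0,0,0,-0.17],[-1,0,0,0,-0.34],[-1,0,0,0,-0.51],[-1,0,0,0,-0.68],[-1,0,0,0,-0.86],[-1,0,0,0,-1.04],[-1,0,0,0,-1.22],[-1,0,0,0,-1.34]]]'; python3 -c "
from h import *
c=read_camera('top');cv2.imwrite('pics/t3.png',c['image'][150:390,130:450,::-1])
go([.50,0.02,.0035],161)"
```

```text
clock: 6.25
tcp_pos: [0.5004, 0.0186, 0.0961]
tool_rot: [[0.094, 0.996, 0.002], [0.996, -0.094, -0.001], [-0.0, 0.002, -1.0]]
wrist_force: [-0.5, -0.1, -0.7]
opening: 0.319
gripper_force: 30.0
clock: 7.25
tcp_pos: [0.5003, 0.0202, 0.096]
tool_rot: [[-0.948, 0.319, 0.002], [0.319, 0.948, -0.0], [-0.002, 0.0, -1.0]]
wrist_force: [-0.6, -0.9, -1.1]
opening: 0.319
gripper_force: 30.0
t 7.3 tcp [0.5003 0.0202 0.0959] yaw 161.64 op 0.323 gf 29.989247918128967 F [ 0.6 -0.2 -0.6] j6 -82.9
-> shift [ 0.4 -0.3 92.4] turn 0.0111 rows 1.5 0.1
```

View pics/t3.png

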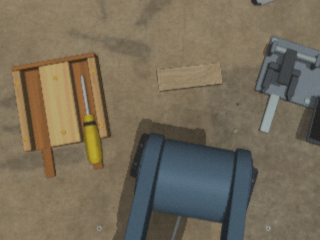

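The driver is held (its shank is at (178,225) in the crop) and the short one is still in its groove. Now I lay it down.

```bash
python3 -m inch '[[[-1,0,0,30,0],[-1,0,0,60,0],[-1,0,0,80,0],[-1,0,0,86,0],[-1,0,0,89,0],[-1,0,0,91,0],[-1,0,0,91,0],[-1,0,0,91,0]]]';python3 -m inch '[[[-0.1,0,0,0,0],[0.1,0,0,0,0],[0.3,0,0,0,0],[0.5,0,0,0,0],[0.6,0,0,0,0],[0.6,0,0,-30,0],[0.6,30,0,-80,0],[0.6,-30,0,-120,0]]]'; python3 -m inch '[[[1,-62,0,0,0],[1,-120,0,0,0],[1,-120,0,0,0],[1,-120,0,0,0],[1,-120,0,0,0],[1,-120,0,0,0],[1,-120,0,0,0],[1,-120,0,0,0]]]'
```

```text
clock: 8.3
tcp_pos: [0.5002, 0.0202, 0.0042]
tool_rot: [[-0.946, 0.323, 0.001], [0.323, 0.946, -0.0], [-0.001, 0.0, -1.0]]
wrist_force: [0.1, 0.3, -0.2]
opening: 0.322
gripper_force: 30.0
clock: 9.3
tcp_pos: [0.5129, 0.0159, 0.1176]
tool_rot: [[-0.947, 0.321, -0.009], [0.321, 0.947, 0.002], [0.009, -0.001, -1.0]]
wrist_force: [1.9, -0.2, 0.3]
opening: 0.797
gripper_force: 0.0
clock: 10.3
tcp_pos: [0.6341, -0.0255, 0.1187]
tool_rot: [[-0.946, 0.323, 0.0], [0.323, 0.946, -0.0], [-0.0, 0.0, -1.0]]
wrist_force: [-0.2, 0.0, 0.4]
opening: 1.0
gripper_force: 0.0
```

```bash
python3 -c "
from h import *
c=read_camera('wrist');cv2.imwrite('pics/w4.png',c['image'][:,:,::-1]);np.savez('w4.npz',**c)
go([.50,.02,.12],161)"
```

```text
t 10.35 tcp [ 0.6342 -0.0256  0.1186] yaw 161.14 op 1.0 gf 0.0 F [-0.2 -0.   0.3] j6 -84.1
-> shift [141.7  -0.3  -1.4] turn 0.0024 rows 2.3 0.0
```

View pics/w4.png

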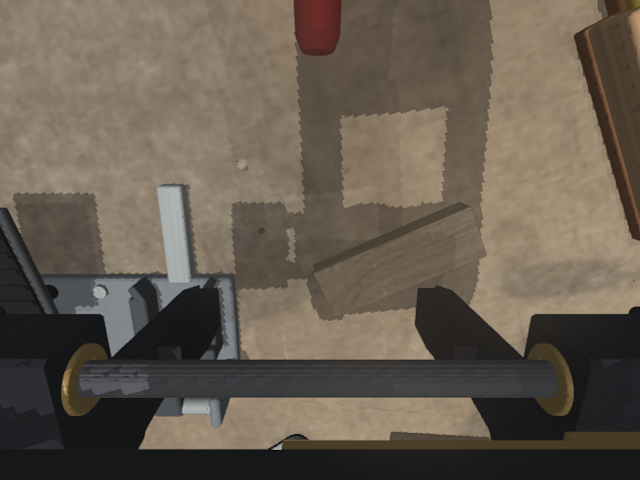

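The butt is visible at (318,52) and the tool lies straight. I'll move back 80 mm for the whole handle.

```bash
python3 -m inch '[[[1,40,0,0,0],[1,75,0,0,0],[1,80,0,0,0],[1,80,0,0,0],[1,80,0,0,0],[1,80,0,0,0],[1,80,0,0,0],[1,80,0,0,0]]]'; python3 - <<'E'
from h import *
c=read_camera('wrist');np.savez('w5.npz',**c);im=c['image'];cv2.imwrite('pics/w5.png',im[:,:,::-1])
# red mask
h=cv2.cvtColor(im,cv2.COLOR_RGB2HSV);m=(((h[...,0]<8)|(h[...,0]>172))&(h[...,1]>140)&(h[...,2]>50)).astype(np.uint8)
n,l,st,_=cv2.connectedComponentsWithStats(m);print(st[st[:,4]>150])
b=ray(dict(c),*(0,0),.0145)
for v in range(0,300,12):
    u=np.where(m[v,200:450])[0]+200
    if len(u):print(v,u.min(),u.max(),ray(c,(u.min()+u.max())/2,v,.0145)[:2].round(4))
E
```

```text
clock: 11.35
tcp_pos: [0.5586, 0.0001, 0.1183]
tool_rot: [[-0.946, 0.323, -0.0], [0.323, 0.946, 0.0], [0.0, 0.0, -1.0]]
wrist_force: [0.4, 0.1, -0.1]
opening: 0.999
gripper_force: 0.0
[[     0      0    640    480 302775]
 [   299     15     36     29    736]
 [   299     60     40    122   3642]]
24 306 334 [0.4293 0.0459]
36 306 332 [0.4352 0.0432]
60 309 326 [0.4475 0.038 ]
72 306 334 [0.4545 0.0373]
84 298 335 [0.4604 0.033 ]
96 297 337 [0.4672 0.031 ]
108 303 337 [0.4747 0.0305]
120 301 337 [0.4814 0.0275]
132 304 338 [0.489  0.0264]
144 303 333 [0.4956 0.022 ]
156 307 337 [0.5038 0.0221]
168 308 332 [0.5108 0.0183]
180 308 326 [0.5178 0.0137]
```

View pics/w5.png

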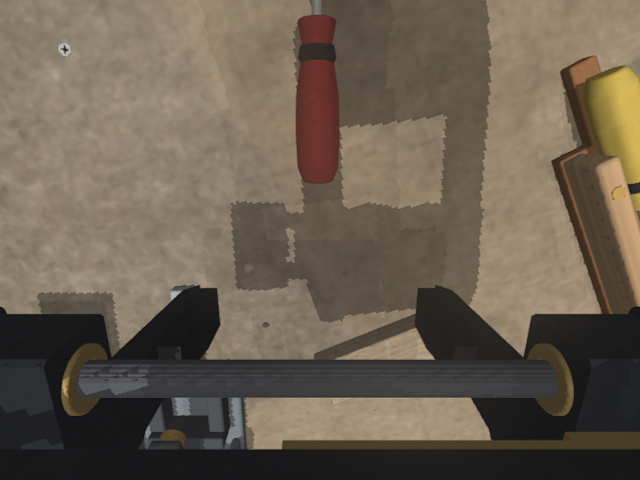

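The handle lies flat, butt (318.5,183), blade end (317.5,16), ring at (317,51).

```bash
python3 - <<'E'
from h import *
c=dict(np.load('w5.npz'))
b=ray(c,318.5,182,.0145);e=ray(c,317.3,16,.0145);d=e-b
print(b,np.linalg.norm(d),np.degrees(np.arctan2(d[1],d[0])))
d/=np.linalg.norm(d);g=b+d*.080;print(g)
go([g[0],g[1],.004],np.degrees(np.arctan2(d[1],d[0])))
E
```

```text
[0.51945099 0.01427183 0.0145    ] 0.0998377169468077 161.65533640666234
[0.44351655 0.03945043 0.0145    ]
t 11.4 tcp [5.586e-01 2.000e-04 1.183e-01] yaw 161.13 op 1.003 gf 0.0 F [ 0.5 -0.7  0.1] j6 -83.3
-> shift [ 1.215e+02 -1.000e-01  1.143e+02] turn -0.0092 rows 2.7 0.0
```

```bash
python3 -m inch '[[[1,50,0,0,-0.009],[1,95,0,20,-0.009],[1,121,0,50,-0.009],[1,121,0,85,-0.009],[1,121,0,105,-0.009],[1,121,0,112,-0.009],[1,121,0,114,-0.009],[0.3,121,0,114,-0.009]]]';python3 -m inch '[[[-1,0,0,0,0],[-1,0,0,0,0],[-1,0,0,0,0],[-1,0,0,0,0],[-1,0,0,0,0],[-1,0,0,-10,0],[-1,0,0,-30,0],[-1,0,0,-50,0]]]'; python3 - <<'E'
from h import *
th=np.radians(-18.9);x=np.array([np.cos(th),np.sin(th)]);o=np.array([.6726,-.1506])
p=o+x*(-.060-.080);print(p);go([*p,.055],161.1)
p=o+x*(-.080);go([*p,.016],161.1)
E
```

```text
clock: 12.4
tcp_pos: [0.4447, 0.0393, 0.005]
tool_rot: [[-0.949, 0.315, 0.001], [0.315, 0.949, -0.0], [-0.001, 0.0, -1.0]]
wrist_force: [0.1, 0.8, 0.1]
opening: 0.91
gripper_force: 0.0
clock: 13.4
tcp_pos: [0.4438, 0.0394, 0.0553]
tool_rot: [[-0.949, 0.315, -0.0], [0.315, 0.949, 0.0], [0.0, -0.0, -1.0]]
wrist_force: [1.0, 0.0, -0.8]
opening: 0.322
gripper_force: 30.0
[ 0.54014805 -0.10525156]
t 13.4 tcp [0.4438 0.0394 0.0553] yaw 161.65 op 0.322 gf 29.997322261333466 F [ 1.   0.  -0.8] j6 -81.9
-> shift [-137.  -107.     0.2] turn 0.0095 rows 2.8 0.1
t 13.4 tcp [0.4438 0.0394 0.0553] yaw 161.65 op 0.322 gf 29.997322261333466 F [ 1.   0.  -0.8] j6 -81.9
-> shift [-197.  -107.5   39.2] turn 0.0095 rows 3.6 0.1
```

```bash
python3 -m inch '[[[-1,-20,-35,0,0],[-1,-60,-70,0,0],[-1,-100,-95,0,0.0095],[-1,-130,-107,0,0.0095],[-1,-137,-107,0,0.0095],[-1,-137,-107,0,0.0095],[-1,-137,-107,20,0.0095],[-1,-137,-107,30,0.0095]]]'; python3 - <<'E'
from h import *
th=np.radians(-18.9);x=np.array([np.cos(th),np.sin(th)]);o=np.array([.6726,-.1506])
c=read_camera('scene');np.savez('s6.npz',**c)
f=c['image'][150:300,330:490];cv2.imwrite('pics/s6.png',cv2.resize(f,None,fx=4,fy=4,interpolation=cv2.INTER_CUBIC)[:,:,::-1])
p=o+x*(-.060-.080);go([*p,.0165],161.1)
E
```

```text
clock: 14.4
tcp_pos: [0.5387, -0.1038, 0.0234]
tool_rot: [[-0.946, 0.323, -0.002], [0.323, 0.946, 0.001], [0.003, 0.0, -1.0]]
wrist_force: [0.5, 0.2, -0.6]
opening: 0.318
gripper_force: 30.0
t 14.45 tcp [ 0.5382 -0.1037  0.0224] yaw 161.16 op 0.319 gf 29.998055398464203 F [-0.9 -0.1 -1.6] j6 -94.5
-> shift [-2.3 -0.9  5.9] turn 0.0011 rows 0.1 0.0
```

View pics/s6.png

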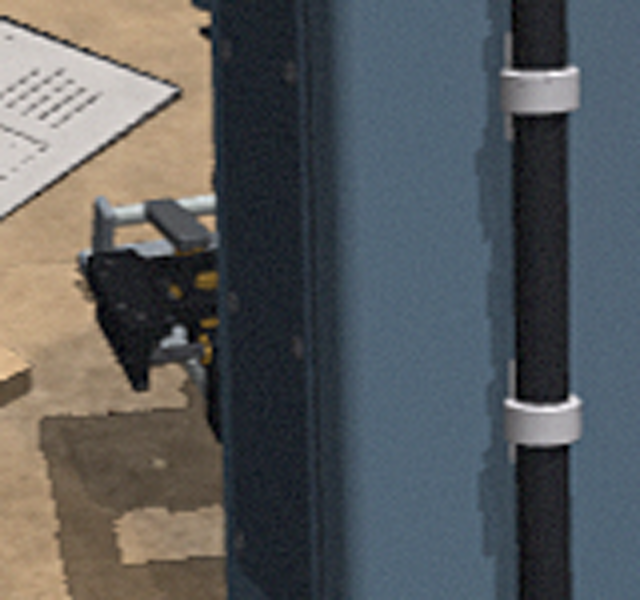

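The arm blocks the view (only the press's left side is visible), so I go in slowly, watching forces.

```bash
python3 -m inch '[[[-1,0,0,4,0],[-1,0,0,7,0],[-1,0,0,7,0],[-1,0,0,7,0],[-1,0,0,7,0],[-1,0,0,7,0],[-1,0,0,7,0],[-1,0,0,7,0]]]'; python3 - <<'E'
from h import *
th=np.radians(-18.9);x=np.array([np.cos(th),np.sin(th)]);o=np.array([.6726,-.1506])
p=o+x*(-.080);go([*p,.0165],161.1)
E
```

```text
clock: 15.45
tcp_pos: [0.5403, -0.1053, 0.0174]
tool_rot: [[-0.946, 0.324, -0.0], [0.324, 0.946, 0.0], [0.0, 0.0, -1.0]]
wrist_force: [-0.1, -1.2, -1.0]
opening: 0.32
gripper_force: 30.0
t 15.45 tcp [ 0.5403 -0.1053  0.0174] yaw 161.1 op 0.32 gf 29.998095631599426 F [-0.1 -1.2 -1. ] j6 -94.5
-> shift [-59.8   0.    0.9] turn 0.0 rows 1.0 0.0
```

On the line. Sliding in.

```bash
python3 -m inch '[[[-1,-5,0,0,0],[-1,-11,0,0,0],[-1,-17,0,0,0],[-1,-23,0,0,0],[-1,-29,0,0,0],[-1,-34,0,0,0],[-1,-38,0,0,0],[-1,-38,0,0,0]]]';python3 -m inch '[[[-1,-3,0,0,0],[-1,-6,0,0,0],[-1,-9,0,0,0],[-1,-12,0,0,0],[-1,-15,0,0,0],[-1,-17,0,0,0],[-1,-18,0,0,0],[-1,-18,0,0,0]]]'; python3 -c "
from h import *
go([.5969,-.1247,.0165],161.1)"
```

```text
clock: 16.45
tcp_pos: [0.5765, -0.1177, 0.0174]
tool_rot: [[-0.946, 0.324, 0.0], [0.324, 0.946, -0.0], [-0.0, -0.0, -1.0]]
wrist_force: [0.1, -0.3, 0.1]
opening: 0.319
gripper_force: 30.0
clock: 17.45
tcp_pos: [0.5933, -0.1234, 0.0173]
tool_rot: [[-0.946, 0.324, -0.0], [0.324, 0.946, 0.0], [0.0, 0.0, -1.0]]
wrist_force: [0.6, -0.3, -1.3]
opening: 0.321
gripper_force: 30.0
t 17.45 tcp [ 0.5933 -0.1234  0.0173] yaw 161.1 op 0.321 gf 29.998323619365692 F [ 0.6 -0.3 -1.3] j6 -94.1
-> shift [-3.8 -0.   0.8] turn 0.0 rows 0.1 0.0
```

```bash
python3 -m inch '[[[-1,-1,0,0,0],[-1,-2,0,0,0],[-1,-3,0,0,0],[-1,-3.5,0,0,0],[-1,-4,0,0,0],[-1,-4.5,0,0,0],[-1,-5,0,0,0],[-1,-5,0,0,0]]]'; python3 -c "
from h import *
go([.5969,-.1247,.0165],161.1)"
```

```text
clock: 18.45
tcp_pos: [0.597, -0.1247, 0.0169]
tool_rot: [[-0.946, 0.324, -0.002], [0.324, 0.946, 0.001], [0.002, 0.0, -1.0]]
wrist_force: [-4.9, 1.5, 0.4]
opening: 0.322
gripper_force: 30.0
t 18.45 tcp [ 0.597  -0.1247  0.0169] yaw 161.11 op 0.322 gf 29.999264180660248 F [-4.9  1.5  0.4] j6 -94.0
-> shift [ 0.1 -0.1  0.4] turn 0.0002 rows 0.0 0.0
```

Contact of about 5 N exactly where the stop should be. A slight further push to confirm, then settle and release.

```bash
python3 -m inch '[[[-1,-1,0,0,0],[-1,-1.5,0,0,0],[-1,-1.5,0,0,0],[-1,-1.5,0,0.5,0],[-1,-1.5,0,0.8,0],[-1,-1.5,0,0.8,0],[-1,-1.5,0,0.8,0],[-1,-1.5,0,0.8,0]]]'; python3 -m inch '[[[-0.2,0,0,0,0],[0,0,0,0,0],[0.1,0,0,0,0],[0.3,0,0,0,0],[0.4,0,0,0,0],[0.4,0,0,0,0],[0.4,0,0,-20,0],[0.4,0,0,-45,0]]]'; python3 -c "
from h import *
go([.576,-.2207,.12],161.1)"
```

```text
clock: 19.45
tcp_pos: [0.5971, -0.1247, 0.0167]
tool_rot: [[-0.946, 0.323, -0.006], [0.323, 0.946, 0.002], [0.006, -0.0, -1.0]]
wrist_force: [-13.1, 3.5, 9.7]
opening: 0.321
gripper_force: 30.0
clock: 20.45
tcp_pos: [0.5993, -0.1255, 0.0627]
tool_rot: [[-0.946, 0.324, -0.001], [0.324, 0.946, 0.0], [0.001, 0.0, -1.0]]
wrist_force: [0.0, -0.8, 0.8]
opening: 0.698
gripper_force: 0.0
t 20.45 tcp [ 0.5993 -0.1255  0.0627] yaw 161.1 op 0.698 gf 0.0 F [ 0.  -0.8  0.8] j6 -94.0
-> shift [ -8.8 -97.6 -57.3] turn 0.0 rows 1.8 0.0
```

```bash
python3 -m inch '[[[0.4,0,0,-50,0],[0.4,0,0,-100,0],[0.4,-30,0,-150,0],[0.4,-80,0,-170,0],[0.4,-130,0,-170,0],[0.4,-150,0,-170,0],[0.4,-150,0,-170,0],[0.4,-150,0,-170,0]]]'; python3 -c "
from h import *
c=read_camera('wrist');np.savez('w7.npz',**c);cv2.imwrite('pics/w7.png',c['image'][:,:,::-1])
go([.574,-.2207,.12],161.1)"
```

```text
clock: 21.45
tcp_pos: [0.7408, -0.1738, 0.2322]
tool_rot: [[-0.946, 0.324, -0.0], [0.324, 0.946, 0.0], [0.0, 0.0, -1.0]]
wrist_force: [-0.1, -0.2, 0.4]
opening: 0.702
gripper_force: 0.0
t 21.5 tcp [ 0.7407 -0.1737  0.2323] yaw 161.11 op 0.703 gf 0.0 F [-0.3 -0.4 -0.5] j6 -93.2
-> shift [142.5 -98.4 112.3] turn 0.0002 rows 3.3 0.0
```

View pics/w7.png

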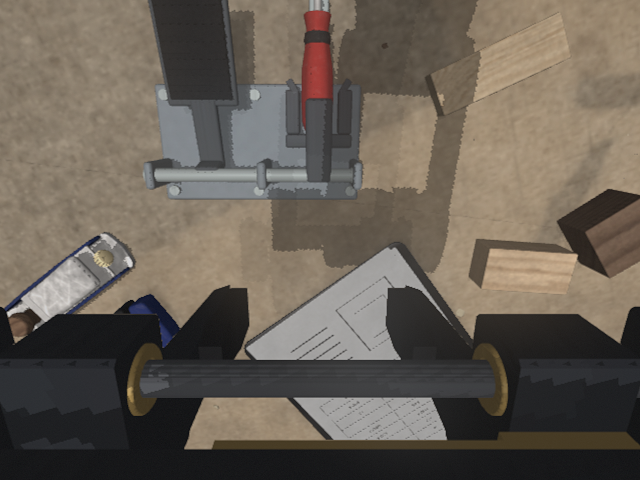

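The driver lies straight in the cradle, blade end of the handle at (317,11), with the butt under the arm. I'll check the depth.

```bash
python3 - <<'E'
from h import *
th=np.radians(-18.9);r=np.array([[np.cos(th),-np.sin(th)],[np.sin(th),np.cos(th)]]);o=np.array([.6726,-.1506])
c=dict(np.load('w7.npz'))
f=lambda u,v,z:((ray(c,u,v,z)[:2]-o)@r*1000).round(1)
print('blade end',f(317,11,.0265),'stop bar front/back',f(317,135,.032),f(317,146,.032),'plate front-left',f(360,87,.012),'pad near edge',f(201,101,.065))
go([.574,-.2207,.12],161.1)
E
```

```text
blade end [-100.2   -0.4] stop bar front/back [ 0.7 -0.3] [10.5 -0.3] plate front-left [-42.1  39.8] pad near edge [-25.9 -93.8]
t 21.5 tcp [ 0.7407 -0.1737  0.2323] yaw 161.11 op 0.703 gf 0.0 F [-0.3 -0.4 -0.5] j6 -93.2
-> shift [142.5 -98.4 112.3] turn 0.0002 rows 3.3 0.0
```

Seated (blade end at −100 mm, on the line). Now over the pedal with the fingers shut.

```bash
python3 -m inch '[[[-1,30,-30,0,0],[-1,65,-65,0,0],[-1,105,-99,0,0],[-1,135,-99,30,0],[-1,146,-99,70,0],[-1,146,-99,110,0],[-1,146,-99,132,0],[-1,146,-99,132,0]]]'; python3 -m inch '[[[-1,0,0,10,0],[-1,0,0,20,0],[-1,0,0,28,0],[-1,0,0,34,0],[-1,0,0,38,0],[-1,0,0,42,0],[-1,0,0,46,0],[-1,0,0,46,0]]]';python3 -c "
from h import *
go([.57,-.22,.037],161.1)"
```

```text
clock: 22.5
tcp_pos: [0.5694, -0.2193, 0.0983]
tool_rot: [[-0.946, 0.324, -0.003], [0.324, 0.946, 0.002], [0.004, 0.001, -1.0]]
wrist_force: [-1.0, 0.2, 0.7]
opening: 0.003
gripper_force: 0.0
clock: 23.5
tcp_pos: [0.5711, -0.2205, 0.0535]
tool_rot: [[-0.946, 0.324, -0.0], [0.324, 0.946, 0.0], [0.0, -0.0, -1.0]]
wrist_force: [-2.1, 0.2, 3.9]
opening: 0.003
gripper_force: 2.1
t 23.5 tcp [ 0.5711 -0.2205  0.0535] yaw 161.11 op 0.003 gf 2.106247991323471 F [-2.1  0.2  3.9] j6 -103.3
-> shift [ 1.3  0.1 16.5] turn 0.0001 rows 0.3 0.0
```

```bash
python3 -m inch '[[[-1,0,0,3,0],[-1,0,0,6,0],[-1,0,0,9,0],[-1,0,0,12,0],[-1,0,0,15,0],[-1,0,0,16,0],[-1,0,0,17,0],[-1,0,0,17,0]]]';python3 -m inch '[[[-1,0,0,0.5,0],[-1,0,0,1,0],[-1,0,0,1.5,0],[-1,0,0,2,0],[-1,0,0,2,0],[-1,0,0,2,0],[-1,0,0,2,0],[-1,0,0,2,0]]]'
```

```text
clock: 24.5
tcp_pos: [0.5721, -0.2209, 0.0384]
tool_rot: [[-0.946, 0.324, 0.002], [0.324, 0.946, -0.001], [-0.002, -0.0, -1.0]]
wrist_force: [-4.8, 2.9, 13.3]
opening: 0.005
gripper_force: 6.5
clock: 25.5
tcp_pos: [0.5722, -0.2209, 0.0378]
tool_rot: [[-0.946, 0.324, 0.002], [0.324, 0.946, -0.001], [-0.002, -0.0, -1.0]]
wrist_force: [-7.1, 4.8, 23.4]
opening: 0.004
gripper_force: 11.9
```

Stop reached: height 37.8 mm, and force now rises without travel. Let it up and retreat.

```bash
python3 -m inch '[[[-1,0,0,-6,0],[-1,0,0,-12,0],[-1,0,0,-18,0],[-1,0,0,-24,0],[-1,0,0,-32,0],[-1,0,0,-50,0],[-1,0,0,-90,0],[-1,0,0,-140,0]]]';python3 -m inch '[[[-1,-40,40,-30,0],[-1,-80,80,-50,0],[-1,-120,99,-55,0],[-1,-146,99,-55,0],[-1,-146,99,-55,0],[-1,-146,99,-55,0],[-1,-146,99,-55,0],[-1,-146,99,-55,0]]]'; python3 -c "
from h import *
s=sense();print(s['tcp_pos'],s['wrist_force'])
c=read_camera('wrist');np.savez('w8.npz',**c);w=c['image'][:300];t=read_camera('top')['image'][150:350,100:500]
cv2.imwrite('pics/w8.png',np.vstack([w,cv2.resize(t[:,:400],(640,300))[:290]])[:,:,::-1])"
```

```text
clock: 26.5
tcp_pos: [0.5703, -0.22, 0.1751]
tool_rot: [[-0.946, 0.324, -0.002], [0.324, 0.946, 0.001], [0.003, 0.001, -1.0]]
wrist_force: [1.1, 0.2, 0.8]
opening: 0.005
gripper_force: 0.0
clock: 27.5
tcp_pos: [0.7408, -0.1742, 0.2301]
tool_rot: [[-0.946, 0.324, 0.0], [0.324, 0.946, -0.0], [-0.0, 0.0, -1.0]]
wrist_force: [0.4, -0.0, -0.3]
opening: 0.007
gripper_force: 0.0
[ 0.74084629 -0.17421044  0.23012862] [ 0.36587767 -0.04525718 -0.28407965]
```

View pics/w8.png

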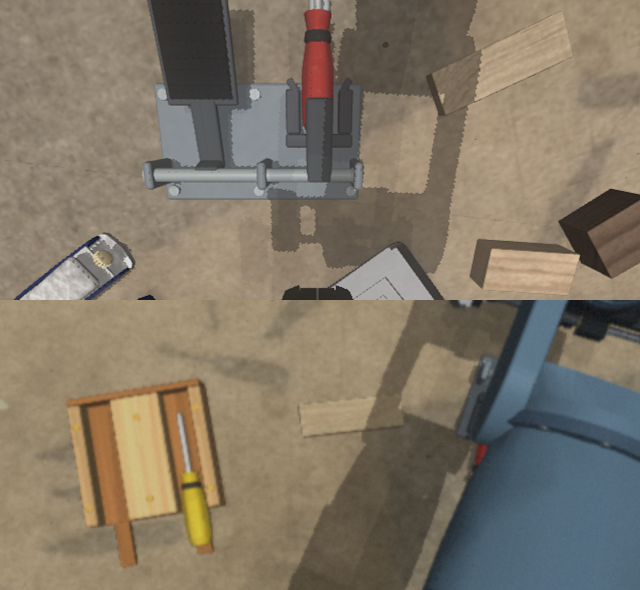

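The driver is unmoved in the press (handle blade end at (317,11)), the pedal is back up as before, and the short yellow one is in its groove. The robot touches nothing.

```bash
python3 -c "
from plant import hand_in
print(hand_in())"
```

```text
the job is handed in; nothing more can be done
None
```

The job is done and handed in at about 27.6 s: the longer screwdriver lies in the press with its butt at the stop, the pedal was pressed to its stop and sprang back up, and the shorter one is still in its groove.

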